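# Earth the fingers, then press the heat sink onto its pad

### The arm

A 7-joint arm with a two-finger parallel gripper is mounted at the origin on the work surface; the furniture and walls round the work are solid. World frame = base frame: x ahead of the robot, y to its left, z up, the work surface at z = 0. Lengths are in m, angles in degrees, forces in N, time in s.
With the tool pointing down it reaches from about 0.425 to 0.8 m from the base axis. Payload 8.3 kg.
Tool frame: the origin (TCP) lies on the centre line of the jaws, within the pads' length; the fingertips stand robot.tcp_to_tips ahead of it and the grasp point (between the pads) lies 11 mm behind it (robot.tcp_to_tips is the distance from the TCP to the fingertips, in m); z points along the fingers, y is the line along which they close (so a half turn about z gives the same grasp; the last joint's range is limited). The gripper opens to 85 mm and grips with 20 to 120 N. Pads are 22 mm wide; open, the fingers measure 114 mm over their backs; the gripper's body (76 mm by 85 mm) begins 54 mm behind the grasp point. The pads swing forward as they close: fully open they stand 13 mm farther back than shut.
Start: joints at [-78.719, 21.967, 0.94, 78.501, -0.361, 79.538, -2.664], TCP at [0.161, 0.604, 0.239] pointing down, gripper open.
Joint ranges: [-169.22, 169.22], [-14.56, 117.87], [-87.37, 89.26], [10.42, 133.3], [-82.24, 262.24], [0.94, 117.77], [-172.7, 172.7]. Speed limits (degrees/s): [136.94, 136.94, 172.46, 172.46, 180, 180, 180].

### API

Orientations are given as [roll, pitch, yaw] about the fixed x, y, z axes, in that order (R = Rz(yaw) Ry(pitch) Rx(roll)).
In Python, from bench import sensors, camera, robot gives the robot as it stands.
- The arm moves only by the shell command python3 -m jog 'ROWS' [FORCE]. ROWS is a JSON object of lists of equal length, an entry for each row: "delta_rot": the turn, a rotation vector about the tool's x, y, z in rad, a list of three; "linear": the shift along the tool's x, y, z in mm, a list of three; "claw": the closure, from -1 (fully open) to 1 (shut). In form: {"delta_rot": [[wx, wy, wz], ...], "linear": [[tx, ty, tz], ...], "claw": [claw, ...]}. A call has 1 to 8 rows; each row is the pose to reach, as a shift and turn from the pose commanded when the call began, along the tool's axes at that moment; what a row does not reach only later rows make up. A row lasts 1/12 s, in which the tool goes at most 41.7 mm and 7.16 degrees, less where a joint would pass 70% of its speed; a pose out of reach is approached as far as the arm can. A call with a gripper value outside its range is refused whole. The fingers move at their own pace and stop on an object; FORCE is the grip in N (left out, the last holds). Time passes only in rows, so rows that repeat a pose let the fingers close. It gives the time, the measured TCP pose, the force, the opening and the grip force at its end, in the units of the state.
- sensors.get_state(): the state, without advancing time (a new reading comes with each control period).
- camera(name): name is "scene" or "top" or "wrist"; returns a dict with "frame" (384x512x3 uint8, red, green, blue), "z_map" (384x512 float32, m along the optical axis (not along the pixel's ray), 0 where there is no reading), "fx", "fy", "cx", "cy" (pixels), "dist" ([k1, k2, p1, p2, k3] as OpenCV has them; the pictures are not rectified), "world_to_cam" (4x4, takes a point from world to camera coordinates); the wrist camera has in their place "mount" (4x4, takes a point from camera to tool coordinates, whose origin is the TCP and whose axes are the flange's). Camera axes: x right, y down, z forward; pixel columns grow to the right and rows downward; lengths in m; the calibration is good to about 2 mm. A picture is of the moment at which its call begins: read the wrist's pose just before it.
- robot.sign_off(): hands the job in; it is judged then, once.
The state is a dict: "clock": time; "q": joint angles; "joint_velocities": joint speeds; "effort": joint torques, N m; "tool_pos": TCP position; "eef_rot": TCP orientation; "force": force on the tool from outside, world axes, zero at the start; "torque": the same for the moment, N m; "finger_gap": finger opening in m; "gripper_force": force on a finger pad.
Only numpy, scipy, OpenCV 4.12 (cv2) and the standard library are available. Lean on these libraries where they do the work, as an engineer would, in place of code of your own. Each camera call takes 0.05 s, during which the arm holds its last target. There are 200 camera calls.

### The job

First discharge static: with the fingertips push the wide steel dome of the earthing box in so that it stays down. Then press lightly on top of the finned heat sink on the computer board that lies on the bare bench, for about a second, so that it beds on its soft pad, and withdraw. Do not touch the heat sink before the dome is in, press neither hard, grasp or lift nothing, and leave alone the board with its fan, the small strap stud on the earthing box, the memory modules, the bottle and the screwdriver.

Things in the scene. Friction and masses are not known exactly. Their poses are not given: they have to be found in the camera images.
- earth_box: grey earthing box, fixed on the bench, 60 (x) x 110 (y) x 27 mm high, origin at the centre of its underside, z up. On top it has a wide steel dome 33 mm across (24 mm from the centre to its +y side), and a small fixed mushroom-shaped strap stud, 20 mm base, 37 mm above the bench (34 mm to its -y side), which must be left alone.
- dome: the steel dome, 33 mm across; its origin lies on its axis 16 mm below its crown, its x, y, z axes are those of the box. It slides straight down by up to 8 mm into the box: it starts to move at about 3 N, needs about 5.4 N at full depth, and stays where it is left. It counts as pushed in when it is 2 mm or more down.
- dome_top (a point): crown of the dome, on its axis; 46 mm above the bench when out, moves down with the dome. The crown is nearly flat over 14 mm.
- board: green computer board with a plain white metal plate, a round fan and a connector bracket, fixed on the bare bench (not the one far off on the pink foam sheet), 131 (x) x 199 (y) x 38 mm, origin under its middle, z up. The plate's top is 24 mm above the bench; the fan, 50 mm across and 35 mm high above the bench, has its centre at x +36, y +31 mm in the board's frame.
- heat_sink: loose finned heat sink, 40 x 40 x 19 mm, 45 g, origin at the centre of its underside, z up. It rests on the pad, its flat top about 45 mm above the bench, 10 mm higher than the fan beside it; the fins' tops act as one flat face.
- pad_spot (a point): top centre of the pad's place on the board, about 26 mm above the bench, at x -22, y +30 mm in the board's frame; fixed to the board.
- pad (a joint): how far the soft pad, 44 x 44 mm, under the heat sink is compressed, in m: about 0.0002 under the heat sink alone, springs back when released, 2.5 N for each mm, at most 0.004.
- memory_card_1: loose memory module lying flat, 30 x 67 x 9 mm, origin at the centre of its underside; beside the earthing box; leave alone.
- memory_card_2: another loose memory module of the same shape, on the other side of the earthing box; leave alone.
- flux_bottle: loose white dropper bottle standing upright, 33 mm across, 90 mm high, origin at the centre of its underside; leave alone.
- screwdriver: loose screwdriver with black handle lying down, 146 mm long along its own y, 23 mm thick, origin on the bench under its middle; leave alone.
- strap_stud: the small fixed mushroom-shaped steel strap stud on the earthing box, base 20 mm across, 10 mm high; origin at the centre of its underside, on top of the box; leave alone.
Not all that is in view belongs to the job. What is shaped like the heat_sink but blue or yellow is not meant.

How it is judged:
By the outcome, as a careful person would: the job done as asked, in the order asked, and still so for the second after the job is handed in, with the robot touching nothing.
It also fails if it takes over 51 s, if anything falls off the work surface, if the arm or the gripper's body presses on something with over 40 N, if the wrist force passes 120 N, or if a joint passes its speed limit or range.

## Working session

There is one attempt and no reset: what is moved stays moved. The work goes in short steps, Python scripts to look and compute and a shell command to move; the robot and the scene stay as the last step left them, time stands still between calls to the robot, and variables do not carry over. Pictures are saved under pics/ and viewed, at most 10 in all, crops included, and the job is handed in when it is done.

```bash
mkdir -p pics; cat > h.py <<'E'
import numpy as np,cv2
from bench import sensors,camera,robot
def pts(c):
    h,w=c["z_map"].shape
    K=np.array([[c["fx"],0,c["cx"]],[0,c["fy"],c["cy"]],[0,0,1.]])
    v,u=np.mgrid[0:h,0:w]
    n=cv2.undistortPoints(np.stack([u,v],-1).reshape(-1,1,2).astype(np.float64),K,np.array(c["dist"])).reshape(h,w,2)
    z=c["z_map"][...,None]
    P=np.concatenate([n*z,z],-1)
    T=np.linalg.inv(np.array(c["world_to_cam"]))
    return P@T[:3,:3].T+T[:3,3]
E
python3 - <<'E'
from h import *
import pickle
s=sensors.get_state();print(s,robot.tcp_to_tips)
for n in("top","scene"):
    c=camera(n);pickle.dump(c,open(n+".pkl","wb"))
    cv2.imwrite(f"pics/{n}.png",cv2.resize(c["frame"][...,::-1],(800,600)))
E
```

```text
{'clock': 0.0, 'q': array([-78.71718155,  22.01381203,   0.93730493,  78.56112972,
        -0.3608661 ,  79.53729031,  -2.66572638]), 'joint_velocities': array([ 0.06059238,  0.01277092,  0.03553282, -0.07973424, -0.06042114,
       -0.1120752 ,  0.00242089]), 'effort': array([ 9.92573296e-04, -6.27584338e+01,  8.44903942e-01, -3.71822906e+01,
        1.66719739e-02,  1.39495404e-02, -1.03436739e-05]), 'tool_pos': array([0.1604015 , 0.60356894, 0.2382958 ]), 'eef_rot': array([-1.79890592e+02,  1.66658704e-03,  1.65116270e+02]), 'force': array([ 0.16876444, -0.34908431, -1.06785418]), 'torque': array([0.00679608, 0.05406638, 0.03090593]), 'gripper_force': 0.0, 'finger_gap': 0.08566814272119495} 0.008
```

View pics/top.png

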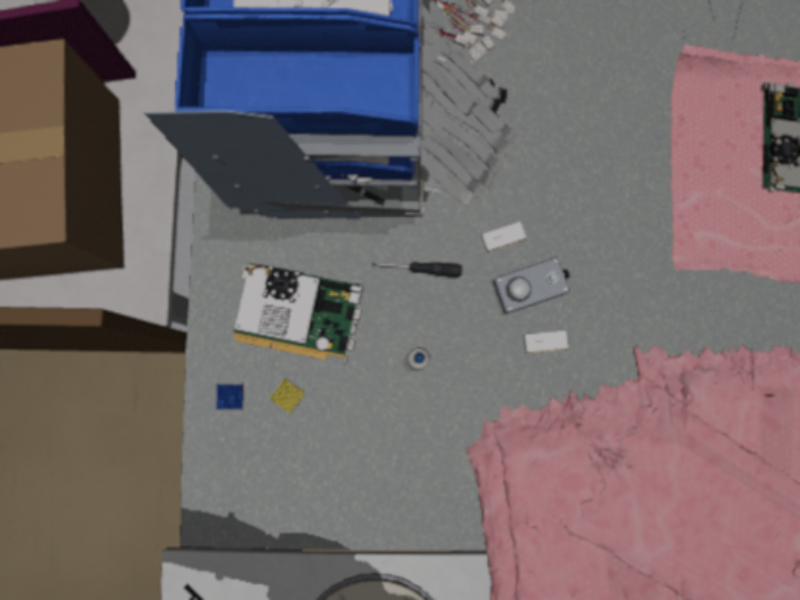

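View pics/scene.png

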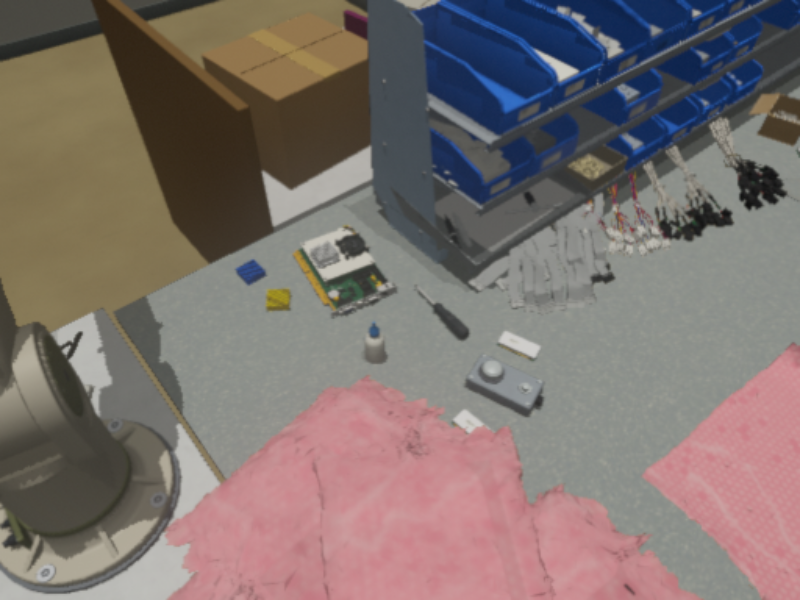

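The top view shows the earthing box at about (531,286) with its dome at (519,289) and stud at (550,280). The bench board is at (298,310), with the fan at (281,284) and a finned heat sink at (273,320). The decoys are blue (230,396) and yellow (288,395), and the far board on pink foam is at (785,137). Next I'll get positions and an enlarged crop.

```bash
python3 - <<'E'
from h import *
import pickle
c=pickle.load(open("top.pkl","rb"));P=pts(c);f=c["frame"]
s=512/800
for n,(u,v) in dict(dome=(519,289),stud=(550,280),sink=(273,320),fan=(281,284),bottle=(418,359),bench=(400,450),m1=(504,236),m2=(546,341),drv=(436,269),drvtip=(378,265),shelf=(240,160),rackbot=(420,212)).items():
    print(n,P[int(v*s),int(u*s)].round(4))
z=P[...,2]
def blob(lo,hi,u0,u1,v0,v1,n):
    m=np.zeros(z.shape,bool);m[int(v0*s):int(v1*s),int(u0*s):int(u1*s)]=True
    m&=(z>lo)&(z<hi);q=P[m]
    r=cv2.minAreaRect((q[:,:2]*1000).astype(np.float32))
    print(n,len(q),q.mean(0).round(4),(q.min(0)+q.max(0))/2,r)
blob(.035,.06,500,540,270,310,"dome")
blob(.018,.032,485,580,255,315,"box")
blob(.040,.06,245,310,297,345,"sink")
blob(.012,.06,225,370,255,365,"board")
blob(.03,.039,262,302,262,300,"fan")
a=cv2.resize(f[160:235,140:240,::-1],(800,600),interpolation=cv2.INTER_CUBIC)[:, :400]
b=cv2.resize(f[160:235,290:390,::-1],(800,600),interpolation=cv2.INTER_CUBIC)[:, :]
a=cv2.resize(f[160:235,145:235,::-1],(400,333));b=cv2.resize(f[140:230,300:390,::-1],(400,400))[:333]
cv2.imwrite("pics/crop.png",np.hstack([a,b]))
E
```

```text
dome [ 0.5711 -0.2173  0.0474]
stud [ 0.5874 -0.2716  0.0274]
sink [0.5185 0.1674 0.0301]
fan [0.5747 0.1561 0.0356]
bottle [ 0.4586 -0.0586  0.0798]
bench [ 0.3158 -0.036  -0.0004]
m1 [ 0.6616 -0.1999  0.0077]
m2 [ 0.491  -0.2662  0.0123]
drv [ 0.6023 -0.0892  0.0256]
drvtip [0.6106 0.0054 0.0134]
shelf [0.6878 0.1695 0.294 ]
rackbot [ 0.6871 -0.0596  0.0599]
dome 141 [ 0.5716 -0.2177  0.0431] [ 0.57231561 -0.21805871  0.04346582] ((572.3231811523438, -218.0832977294922), (30.614166259765625, 32.0571403503418), 0.9275081157684326)
box 887 [ 0.5808 -0.2442  0.0265] [ 0.57996374 -0.24260425  0.02512252] ((581.7276611328125, -245.62872314453125), (59.6650505065918, 121.36267852783203), 19.05181312561035)
sink 127 [0.5179 0.1634 0.0438] [0.52257333 0.15956648 0.04467223] ((523.8627319335938, 160.11502075195312), (44.19236755371094, 52.57037353515625), 82.85393524169922)
board 2385 [0.543  0.1453 0.0252] [0.52956186 0.12867183 0.03062112] ((531.2247924804688, 131.00717163085938), (198.50851440429688, 130.87863159179688), 80.96128845214844)
fan 288 [0.5752 0.1548 0.0343] [0.5758531  0.15733961 0.03436497] ((575.1969604492188, 160.06475830078125), (61.858150482177734, 49.81378173828125), 80.98809814453125)
```

View pics/crop.png

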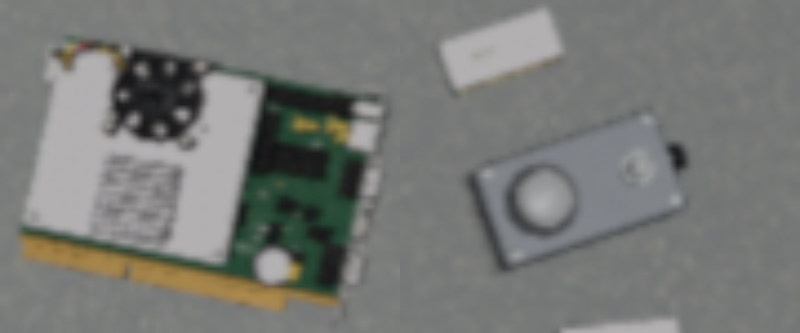

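The crop confirms the wide dome at the crop's (541,198), the stud at (638,170) as the smaller part, and the silver finned sink at (137,200) on the bench board's white plate, next to the fan. The blue and yellow ones and the foam board don't fit the description. The estimates are dome (0.572,-0.218), and for the sink board centre (0.531,0.131) with yaw -9°, giving (0.514,0.164). Next I'll check for obstacles along the transit.

```bash
python3 - <<'E'
from h import *
import pickle
Q=np.concatenate([pts(c)[c["z_map"]>0] for c in (pickle.load(open(n+".pkl","rb")) for n in("top","scene"))])
print("max z (cm) per 5cm cell; rows x, cols y from .75 down")
ys=np.arange(.75,-.4,-.05);print("      "+" ".join(f"{y*100:4.0f}" for y in ys))
for x in np.arange(.1,.8,.05):
    print(f"{x:.2f} "," ".join(f"{Q[m][:,2].max()*100:4.0f}" if (m:=(abs(Q[:,0]-x)<.025)&(abs(Q[:,1]-y)<.025)).any() else "   ." for y in ys))
E
```

```text
max z (cm) per 5cm cell; rows x, cols y from .75 down
        75   70   65   60   55   50   45   40   35   30   25   20   15   10    5   -0   -5  -10  -15  -20  -25  -30  -35
0.10   -75  -75  -75  -75  -75    .    .    .   -0    0   -0   -0   -0    6    3    2    3    2   12   19   18   19   18
0.15   -75  -75  -75  -75  -75    .    .    .   -0    1    0    0    1    0    0    0    1    0   13   18   19   19   23
0.20   -75  -75  -75  -75  -75  -75  -75  -75  -75    0    1    1    0    1    0    1    0    1   14   18   22   24   24
0.25   -75  -75  -75  -74  -75    .    .    .    .    1    1    1    1    1    1    1    0    1   14   18   22   24   24
0.30   -75  -74  -75  -75  -75    .    .    .    .    0    1    0    1    1    1    0    1    1   16   18   22   23   24
0.35   -75  -75  -75  -75  -75    .    .    .    .    0    0    1    2    1    1    1    1    1   16   18   18   23   24
0.40   -74  -75  -75  -75  -75    .    .    .    .    0    2    2    2    2    1    0    1    1    1   15   17   20   23
0.45   -74  -75  -75  -74  -75    .    .    .    .    0    1    0    1    1    2    0    9    5    1    1    1    1   21
0.50    26   26   26   26   26   26   26   26   26    0    2    5    5    3    2    1    1    0    1    0    1    1    1
0.55     .    .   -2   -2   -2   -2   -2   -2   -2    1    1    5    5    3    2    1    1    1    0    5    5    3    1
0.60     .   20   20   20   20   20   20   20   -2    1    1    4    4    4    2    2    2    3    3    5    5    4    0
0.65     .   20   20   20   20   20   20   19   -2    0    0    0    1    0    1    0    1    1    1    2    1    1    1
0.70     .   20   20   20   20   20   20    6   -2    0   44   44   45   44   40   39   38    2    2    1    1    0    1
0.75     .   20   20   20   20   20   20   -2   -2    1   38   39   32   32   32   32   35    4    5    3    1    1    1
```

```bash
python3 -m jog '{"delta_rot":[[0,0,0],[0,0,0],[0,0,0],[0,0,0],[0,0,0],[0,0,0],[0,0,0],[0,0,0]],"linear":[[0,0,-40],[-270,-260,-70],[-270,-260,-70],[-270,-260,-70],[-270,-260,-70],[-270,-260,-70],[-270,-260,-70],[-270,-260,-70]],"claw":[1,1,1,1,1,1,1,1]}' 30
```

```text
clock: 0.77
tool_pos: [0.3116, 0.3532, 0.3024]
eef_rot: [-180.0, -0.0, 165.1]
force: [1.1, 0.4, -0.2]
finger_gap: 0.0001
gripper_force: 0.0
```

```bash
python3 -m jog '{"delta_rot":[[0,0,0],[0,0,0],[0,0,0],[0,0,0],[0,0,0],[0,0,0],[0,0,0],[0,0,0]],"linear":[[-195,-158,30],[-195,-158,30],[-195,-158,30],[-195,-158,30],[-195,-158,30],[-195,-158,30],[-195,-158,30],[-195,-158,30]],"claw":[1,1,1,1,1,1,1,1]}'
cat >> h.py <<'E'
from scipy.spatial.transform import Rotation as Ro
def wrist():
    s=sensors.get_state();c=camera("wrist")
    T=np.eye(4);T[:3,:3]=Ro.from_euler("xyz",s["eef_rot"],degrees=True).as_matrix();T[:3,3]=s["tool_pos"]
    c["world_to_cam"]=np.linalg.inv(T@np.array(c["mount"]));return s,c
E
python3 - <<'E'
from h import *
import pickle
s,c=wrist();pickle.dump(c,open("w1.pkl","wb"));print(s["tool_pos"],s["force"],np.array(c["mount"]).round(3))
cv2.imwrite("pics/w1.png",c["frame"][...,::-1])
E
```

```text
clock: 1.43
tool_pos: [0.46, 0.1492, 0.272]
eef_rot: [-179.9, -0.0, 164.8]
force: [-0.8, 0.9, 0.0]
finger_gap: 0.0001
gripper_force: 0.0
[0.4600115  0.14924849 0.27198008] [-0.76150772  0.89186244  0.02070118] [[ 0.    -0.96  -0.28   0.072]
 [ 1.     0.    -0.    -0.001]
 [ 0.    -0.28   0.96  -0.134]
 [ 0.     0.     0.     1.   ]]
```

View pics/w1.png

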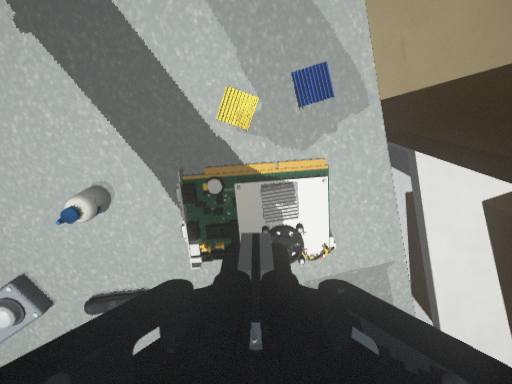

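The wrist view shows the silver sink at about (280,201) beside the fan (289,240), with the box and dome at the lower left (5,313). I'll refine the sink's position by casting rays to its top plane.

```bash
cat >> h.py <<'E'
def ray(c,uv,h):
    K=np.array([[c["fx"],0,c["cx"]],[0,c["fy"],c["cy"]],[0,0,1.]])
    n=cv2.undistortPoints(np.array(uv,float).reshape(-1,1,2),K,np.array(c["dist"])).reshape(-1,2)
    T=np.linalg.inv(c["world_to_cam"]);d=np.c_[n,np.ones(len(n))]@T[:3,:3].T
    return T[:3,3]+d*((h-T[2,3])/d[:,2])[:,None]
E
python3 - <<'E'
from h import *
import pickle
c=pickle.load(open("w1.pkl","rb"));f=c["frame"].astype(int);g=f.mean(2)
P=pts(c)
m=np.zeros(g.shape,bool);m[172:230,250:310]=1
a=m&(P[...,2]>.037)&(P[...,2]<.055);print(a.sum(),np.median(P[a],0))
b=(m&(g<165)&(f.max(2)-f.min(2)<25)).astype(np.uint8)
b=cv2.morphologyEx(b,cv2.MORPH_CLOSE,np.ones((3,3)))
for q in (a.astype(np.uint8),b):
    cs=max(cv2.findContours(q,0,2)[0],key=cv2.contourArea)
    r=cv2.minAreaRect(cs);print(r,ray(c,[r[0]],.045).round(4), ray(c,cv2.boxPoints(r),.045).round(4)[:,:2].tolist())
E
```

```text
990 [0.51599503 0.16247024 0.04236389]
((279.53997802734375, 204.27999877929688), (33.51686096191406, 34.36539077758789), 81.8698959350586) [[0.5142 0.1627 0.045 ]] [[0.4917, 0.1454], [0.4963, 0.1844], [0.5372, 0.1804], [0.5326, 0.1402]]
((279.5, 201.5), (55.0, 59.0), 90.0) [[0.5109 0.1635 0.045 ]] [[0.4704, 0.1392], [0.4879, 0.2036], [0.5534, 0.1889], [0.535, 0.1213]]
```

```bash
python3 -m jog '{"delta_rot":[[0,0,0],[0,0,0],[0,0,0],[0,0,0],[0,0,0],[0,0,0],[0,0,0],[0,0,0]],"linear":[[-170,-310,30],[-170,-310,30],[-170,-310,30],[-170,-310,30],[-170,-310,30],[-170,-310,30],[-170,-310,30],[-170,-310,30]],"claw":[1,1,1,1,1,1,1,1]}'
```

```text
clock: 2.15
tool_pos: [0.5393, -0.1693, 0.2442]
eef_rot: [179.9, -0.0, 165.4]
force: [0.7, 0.5, 0.8]
finger_gap: -0.0001
gripper_force: 0.0
```

```bash
python3 -m jog '{"delta_rot":[[0,0,0],[0,0,0],[0,0,0],[0,0,0],[0,0,0]],"linear":[[-95,-43,54],[-95,-43,54],[-95,-43,54],[-95,-43,54],[-95,-43,54]],"claw":[1,1,1,1,1]}'
python3 - <<'E'
from h import *
import pickle
s,c=wrist();pickle.dump(c,open("w2.pkl","wb"));print(s["tool_pos"],s["eef_rot"],s["force"])
cv2.imwrite("pics/w2.png",c["frame"][...,::-1])
P=pts(c);a=(P[...,2]>.038)&(P[...,2]<.055)&(np.hypot(P[...,0]-.572,P[...,1]+.218)<.03)
q=P[a];print(len(q),q.mean(0),(q.min(0)+q.max(0))/2,np.ptp(q,axis=0))
a&=P[...,2]>.044;print(a.sum(),P[a].mean(0))
E
```

```text
clock: 2.57
tool_pos: [0.6193, -0.2346, 0.1869]
eef_rot: [-180.0, -0.3, 165.2]
force: [0.5, 0.7, 0.3]
finger_gap: -0.0
gripper_force: 0.0
[ 0.61934158 -0.23456055  0.18691239] [-179.97492907   -0.32350783  165.17724673] [0.54392439 0.67118424 0.28924088]
1156 [ 0.56980273 -0.22098045  0.0427077 ] [ 0.57032183 -0.22102448  0.04241265] [0.03223576 0.03228558 0.00878987]
329 [ 0.57026468 -0.22098976  0.04474642]
```

View pics/w2.png

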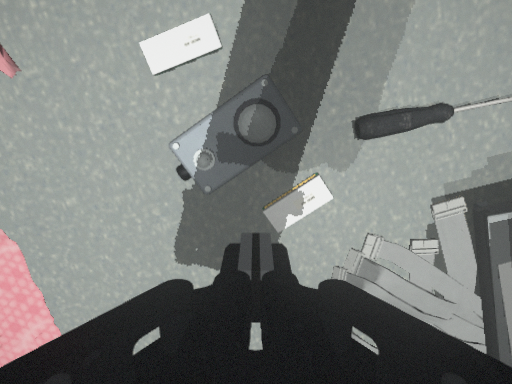

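The wrist view shows the dome at (257,122) and the stud at (205,159), both clear. The dome is at about (0.571,-0.220), so I'll move above it.

```bash
python3 -m jog '{"delta_rot":[[0,0,0],[0,0,0],[0,0,0],[0,0,0],[0,0,0],[0,0,0]],"linear":[[25,1,40],[50,2,80],[50,2,105],[50,2,118],[50,2,118],[50,2,118]],"claw":[1,1,1,1,1,1]}'
```

```text
clock: 3.12
tool_pos: [0.573, -0.2202, 0.0744]
eef_rot: [180.0, 0.1, 165.2]
force: [-0.2, -0.3, 1.2]
finger_gap: 0.0002
gripper_force: 0.0
```

```bash
python3 -m jog '{"delta_rot":[[0,0,0],[0,0,0],[0,0,0],[0,0,0],[0,0,0],[0,0,0],[0,0,0],[0,0,0]],"linear":[[0,0,8],[0,0,14],[0,0,17],[0,0,19],[0,0,20],[0,0,21],[0,0,22],[0,0,22]],"claw":[1,1,1,1,1,1,1,1]}'
```

```text
clock: 3.78
tool_pos: [0.5719, -0.2213, 0.0507]
eef_rot: [-180.0, 0.1, 165.1]
force: [0.6, 0.0, 1.9]
finger_gap: 0.0003
gripper_force: 1.2
```

```bash
python3 -m jog '{"delta_rot":[[0,0,0],[0,0,0],[0,0,0],[0,0,0]],"linear":[[0,0,1],[0,0,2],[0,0,2],[0,0,2]],"claw":[1,1,1,1]}'; python3 -m jog '{"delta_rot":[[0,0,0],[0,0,0]],"linear":[[0,0,0],[0,0,0]],"claw":[1,1]}'
```

```text
clock: 4.12
tool_pos: [0.5718, -0.2212, 0.0485]
eef_rot: [-180.0, 0.0, 165.1]
force: [2.9, 0.1, 3.1]
finger_gap: 0.0002
gripper_force: 1.5
clock: 4.28
tool_pos: [0.5718, -0.2212, 0.0485]
eef_rot: [-180.0, 0.0, 165.1]
force: [2.2, -0.5, 4.1]
finger_gap: 0.0001
gripper_force: 1.7
```

Contact force is about 4 N and the tips are about 5 mm below the free crown. I'll withdraw and check from the earlier viewpoint.

```bash
python3 -m jog '{"delta_rot":[[0,0,0],[0,0,0],[0,0,0],[0,0,0],[0,0,0],[0,0,0],[0,0,0]],"linear":[[0,0,-10],[0,0,-40],[-10,0,-80],[-40,0,-110],[-50,0,-138],[-50,0,-138],[-50,0,-138]],"claw":[1,1,1,1,1,1,1]}'
python3 - <<'E'
from h import *
s,c=wrist();print(s["tool_pos"],s["force"])
P=pts(c);r=np.hypot(P[...,0]-.571,P[...,1]+.220)
print("crown",np.median(P[r<.006],0),(r<.006).sum())
box=(r>.021)&(r<.024)&(P[...,2]>.015);print("box top",np.median(P[box][:,2]),box.sum())
import pickle
o=pickle.load(open("w2.pkl","rb"));P=pts(o);r=np.hypot(P[...,0]-.571,P[...,1]+.220)
print("before",np.median(P[r<.006],0),np.median(P[(r>.021)&(r<.024)&(P[...,2]>.015)][:,2]))
E
```

```text
clock: 4.87
tool_pos: [0.6203, -0.2347, 0.1881]
eef_rot: [-180.0, 0.1, 165.1]
force: [-0.1, -0.9, -0.7]
finger_gap: -0.0002
gripper_force: 0.0
[ 0.62026703 -0.23472882  0.18810672] [-0.08769756 -0.89415699 -0.67126139]
crown [ 0.57105426 -0.21984953  0.03929357] 164
box top 0.32172051736556617 1334
before [ 0.57105121 -0.21993269  0.04472788] 0.3210678768044197
```

The dome is 5.4 mm down and stays there. Now to the heat sink.

```bash
python3 -m jog '{"delta_rot":[[0,0,0],[0,0,0],[0,0,0],[0,0,0],[0,0,0],[0,0,0],[0,0,0],[0,0,0]],"linear":[[180,300,-10],[180,300,-10],[180,300,-10],[180,300,-10],[180,300,-10],[180,300,-10],[180,300,-10],[180,300,-10]],"claw":[1,1,1,1,1,1,1,1]}'; python3 -m jog '{"delta_rot":[[0,0,0],[0,0,0]],"linear":[[0,0,0],[0,0,0]],"claw":[1,1]}'
```

```text
clock: 5.58
tool_pos: [0.5247, 0.0877, 0.1943]
eef_rot: [-179.9, -0.2, 165.1]
force: [1.0, 0.3, 0.7]
finger_gap: 0.0003
gripper_force: 0.0
clock: 5.75
tool_pos: [0.5251, 0.0896, 0.1943]
eef_rot: [-179.9, -0.2, 165.5]
force: [0.3, -1.1, -0.1]
finger_gap: -0.0003
gripper_force: 0.0
```

```bash
python3 -m jog '{"delta_rot":[[0,0,0],[0,0,0],[0,0,0],[0,0,0],[0,0,0],[0,0,0],[0,0,0],[0,0,0]],"linear":[[15,34,0],[30,68,10],[30,68,45],[30,68,80],[30,68,105],[30,68,116],[30,68,116],[30,68,116]],"claw":[1,1,1,1,1,1,1,1]}'; python3 -m jog '{"delta_rot":[[0,0,0],[0,0,0]],"linear":[[0,0,0],[0,0,0]],"claw":[1,1]}'
```

```text
clock: 6.42
tool_pos: [0.5161, 0.1582, 0.08]
eef_rot: [-179.9, -0.0, 165.0]
force: [1.1, 0.0, 0.2]
finger_gap: 0.0001
gripper_force: 0.0
clock: 6.58
tool_pos: [0.5173, 0.1596, 0.0817]
eef_rot: [179.9, 0.1, 165.1]
force: [0.8, 0.2, -0.0]
finger_gap: -0.0
gripper_force: 0.0
```

```bash
python3 -m jog '{"delta_rot":[[0,0,0],[0,0,0],[0,0,0],[0,0,0],[0,0,0],[0,0,0]],"linear":[[3,3,4],[3,3,12],[3,3,19],[3,3,23],[3,3,25],[3,3,25]],"claw":[1,1,1,1,1,1]}'; python3 -m jog '{"delta_rot":[[0,0,0],[0,0,0],[0,0,0]],"linear":[[0,0,1],[0,0,2],[0,0,2]],"claw":[1,1,1]}'
```

```text
clock: 7.08
tool_pos: [0.5134, 0.163, 0.0541]
eef_rot: [-179.9, -0.1, 165.1]
force: [-0.2, 0.2, 0.4]
finger_gap: -0.0001
gripper_force: 0.0
clock: 7.33
tool_pos: [0.514, 0.1633, 0.0529]
eef_rot: [180.0, 0.0, 165.1]
force: [0.5, 0.0, 1.3]
finger_gap: -0.0001
gripper_force: 0.2
```

```bash
python3 -m jog '{"delta_rot":[[0,0,0],[0,0,0],[0,0,0]],"linear":[[0,0,0.5],[0,0,1],[0,0,1]],"claw":[1,1,1]}'; python3 -m jog '{"delta_rot":[[0,0,0]],"linear":[[0,0,0]],"claw":[1]}'
```

```text
clock: 7.58
tool_pos: [0.5141, 0.1633, 0.0521]
eef_rot: [180.0, 0.0, 165.1]
force: [-1.0, -0.2, 2.2]
finger_gap: 0.0003
gripper_force: 1.2
clock: 7.67
tool_pos: [0.514, 0.1633, 0.0521]
eef_rot: [180.0, 0.0, 165.1]
force: [0.5, -0.8, 2.2]
finger_gap: 0.0001
gripper_force: 1.2
```

```bash
python3 -m jog '{"delta_rot":[[0,0,0],[0,0,0],[0,0,0],[0,0,0],[0,0,0],[0,0,0],[0,0,0],[0,0,0]],"linear":[[0,0,0.5],[0,0,0.5],[0,0,0.5],[0,0,0.5],[0,0,0.5],[0,0,0.5],[0,0,0.5],[0,0,0.5]],"claw":[1,1,1,1,1,1,1,1]}'; python3 -m jog '{"delta_rot":[[0,0,0],[0,0,0],[0,0,0],[0,0,0],[0,0,0]],"linear":[[0,0,0],[0,0,0],[0,0,0],[0,0,0],[0,0,0]],"claw":[1,1,1,1,1]}'; python3 -m jog '{"delta_rot":[[0,0,0],[0,0,0],[0,0,0],[0,0,0],[0,0,0],[0,0,0],[0,0,0],[0,0,0]],"linear":[[0,0,-1],[0,0,-3],[0,0,-8],[0,0,-30],[-20,0,-60],[-40,0,-100],[-60,0,-140],[-60,0,-140]],"claw":[1,1,1,1,1,1,1,1]}'
python3 - <<'E'
from h import *
import pickle
s,c=wrist();print(s["tool_pos"],s["force"])
P=pts(c);a=(P[...,2]>.037)&(P[...,2]<.055)&(np.hypot(P[...,0]-.514,P[...,1]-.163)<.04)
print(a.sum(),np.median(P[a],0));r=cv2.minAreaRect((P[a][:,:2]*1000).astype(np.float32));print(r)
cv2.imwrite("pics/w3.png",c["frame"][...,::-1])
E
```

```text
clock: 8.33
tool_pos: [0.514, 0.1633, 0.0515]
eef_rot: [180.0, 0.0, 165.1]
force: [0.1, -0.1, 3.4]
finger_gap: -0.0003
gripper_force: 2.0
clock: 8.75
tool_pos: [0.514, 0.1633, 0.0515]
eef_rot: [180.0, 0.0, 165.1]
force: [1.1, -0.8, 4.7]
finger_gap: 0.0002
gripper_force: 2.0
clock: 9.42
tool_pos: [0.5764, 0.1468, 0.1985]
eef_rot: [179.7, 0.5, 165.0]
force: [0.8, 0.0, 0.0]
finger_gap: -0.0
gripper_force: 0.0
[0.57642654 0.14679934 0.19848451] [0.82796158 0.04054715 0.04139241]
940 [0.51779333 0.16224309 0.04377885]
((516.2819213867188, 162.26568603515625), (39.82722091674805, 38.963340759277344), 84.19898986816406)
```

View pics/w3.png

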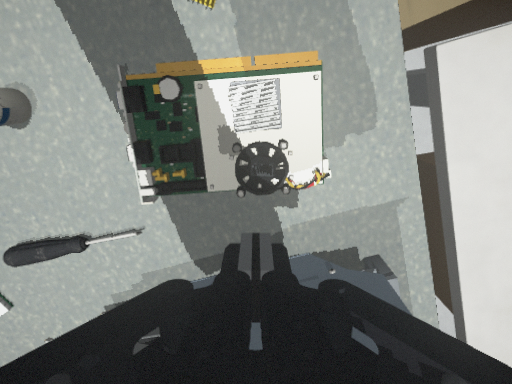

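The picture shows the sink at (256,105), square on its pad, with the fan, the board and the screwdriver undisturbed. The press lasted about 1.3 s at about 3.5–4 N, and the arm is clear.

```bash
python3 -m jog '{"delta_rot":[[0,0,0],[0,0,0],[0,0,0]],"linear":[[0,0,0],[0,0,0],[0,0,0]],"claw":[1,1,1]}'; python3 -c "
from bench import robot
print(robot.sign_off())"
```

```text
clock: 9.72
tool_pos: [0.5703, 0.1483, 0.1896]
eef_rot: [-179.9, -0.2, 165.2]
force: [-1.3, 0.8, 0.2]
finger_gap: 0.0001
gripper_force: 0.0
the job is handed in; nothing more can be done
None
```

The job is handed in: the dome was pushed about 5.4 mm in and stayed down, then the heat sink was pressed at about 3–4 N for just over a second and released, with the arm withdrawn clear at 9.7 s.

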